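# Unclamp the drilled bracket and show it to the inspection camera

### The job

Back off the wing knob of the clamp by about a quarter turn, draw the clamp strap fully back by its pin and lift the drilled angle bracket out of the fixture. Hold the bracket up to the inspection camera: the outer face of its upright leg square to the lens, right way up with its long edge level, and the centre of that face on the lens axis 150 mm in front of the lens. Finish holding it there, still, without touching the camera or its stand and without disturbing the other things on the bench.

Things in the scene. Friction and masses are not known exactly. Their poses are not given: they have to be found in the camera images.
- fixture: Bench fixture screwed down: dark steel plate 150 x 250 x 16 mm. Origin under the plate's centre, below the clamp stud; y runs along the clamp strap from the bracket (-y) to the pull pin (+y), z up. Pins 12 mm tall stand behind the bracket's outer face and at its -x end: lift it straight up.
- bracket: Aluminium angle bracket 110 mm long, 8 mm thick, 0.2 to 0.35 kg, standing on the plate (16 mm up). Upright leg 75 mm tall, two 12 mm holes; flat leg 50 mm, under the strap's nose. Origin: middle of the outer bottom edge; x along the length, y from the outer face to the flat leg's end (outer face looks to -y), z up. Once freed, pinch the upright across its 8 mm at the middle of its top edge.
- bracket_face (a point): Centre of the outer face of the bracket's upright leg (37.5 mm above the underside, between the two holes); axes as the bracket's.
- clamp_knob (a joint): Turn of the black wing knob on the clamp stud, rad: 0 to 0.2 is tight; grows counter-clockwise seen from above (loosening; stop at 3.2). Knob and strap rise 1 mm per rad; the strap is loose beyond 0.8. It turns with about 0.15 N m and stays where it is left.
- knob_grip (a point): On the axis of the wing knob, at the middle height of its bar, 66 mm above the bench: the bar is 13 mm thick, 56 mm long and 26 mm tall (top 77 mm above the bench). Axes turn with the knob: y along the bar, x across it. At joint value 0 the bar points along the strap.
- clamp_strap (a joint): How far the clamp strap is drawn back along the fixture's +y, m: 0 to 0.005 clamped over the bracket, 0.028 fully back at its stop. The nose is clear of the bracket beyond 0.013. Once loose it slides with a few newtons and stays where it is left.
- strap_pin (a point): On the axis of the black pull pin (18 mm thick, 36 mm tall) that stands on the tail of the steel strap (34 mm wide, 14 mm thick, top 38 mm above the bench); this point lies 62 mm above the bench, 12 mm below the pin's top; axes as the fixture's.
- camera_stand: Inspection camera's post stand, fixed to the bench: base 140 x 140 x 18 mm, 20 mm post 0.42 m tall, carriage set at various heights. Origin under the post; the camera looks along the stand's -x, 30 degrees downward.
- camera_lens (a point): Centre of the lens front, in the middle of the 70 mm ring light; x along the viewing direction (30 degrees below level), y level across, z up across it. It stands 245 to 305 mm above the bench, 140 mm from the post axis.
- camera_focus (a point): The point on the lens axis 150 mm in front of the lens; axes as the lens's (x away from the lens, z upward across the view).
- bolt_bin: Cardboard bin 120 x 170 x 75 mm with bolts, a bystander; origin under its centre.
- spanner: Loose steel spanner about 170 mm long and 7 mm thick, lying flat, a bystander.
- oil_can: Small steel can, 56 mm thick, 105 mm tall, a bystander; origin under its centre.
- flat_file: Flat file with a wooden handle, 260 mm long, 24 mm thick at the handle, lying along its x, a bystander.

How it is judged:
By the outcome, as a careful person would: the job done as asked, in the order asked, and still so for the second after the job is handed in, while the arm keeps its last pose, push and grip.
It also fails if it takes over 59 s, if anything falls off the work surface, if the arm or the gripper's body presses on something with over 40 N, if the wrist force passes 120 N, or if a joint passes its speed limit or range.

### The arm

A 6-joint arm with a two-finger parallel gripper is mounted at the origin on the work surface. World frame = base frame: x ahead of the robot, y to its left, z up, the work surface at z = 0. Lengths are in m, angles in rad, forces in N, time in s.
With the tool pointing down it reaches from about 0.325 to 0.75 m from the base axis. Payload 7.6 kg.
Tool frame: the origin (TCP) lies at the very end of the fingers, on their centre line; the grasp point (between the pads) lies 19 mm behind it (env.grip_depth is the distance from the TCP to the grasp point, in m); z points along the fingers, y is the direction in which the jaws open and shut (so a half turn about z gives the same grasp; the last joint's range is limited). The gripper opens to 85 mm and grips with 20 to 120 N. Pads are 22 mm wide; open, the fingers measure 114 mm over their backs; the gripper's body (76 mm by 85 mm) begins 54 mm behind the grasp point. The pads swing forward as they close: fully open they stand 13 mm farther back than shut.
Start: joints at [1.253, 0.052, 1.401, -0, 1.689, -0.07], TCP at [0.129, 0.509, 0.231] pointing down, gripper open.
Joint ranges: [-2.9, 2.9], [-0.91, 2.17], [0.12, 2.37], [-1.06, 4.2], [0.26, 2.73], [-2.93, 2.93]. Speed limits (rad/s): [2.57, 2.57, 3.01, 3.14, 3.14, 3.14].

### API

Orientations are given as a 3x3 rotation matrix whose columns are the frame's x, y, z axes.
In Python, from cell import env, capture, silhouettes gives the robot as it stands.
- The arm moves only by the tool send_rows, never from a script. Its argument "motion" is a list of rows, each a list of 3 entries, a list of its own where there are three numbers: the shift along the world's x, y, z in units of 60 mm (1.0 is 60 mm), then the turn about the world's z in units of 5 degrees (1.0 is 5 degrees), then the opening, from -1 (shut) to 1 (fully open), so that 0 is half open. In form: [[[x, y, z], twist, jaw], ...]. A call has 1 to 10 rows; each row is the pose to reach, as a shift and turn from the pose commanded when the call began; what a row does not reach only later rows make up. A row lasts 1/8 s, in which the tool goes at most 62.5 mm and 10.7 degrees, less where a joint would pass 70% of its speed; a pose out of reach is approached as far as the arm can. A call with a gripper value outside its range is refused whole. The fingers move at their own pace and stop on an object; the grip force is fixed at half the most. Time passes only in rows, so rows that repeat a pose let the fingers close. It gives the time, the measured TCP pose, the force and the opening at its end, in the units of the state.
- env.get_obs(): the state, without advancing time (a new reading comes with each control period).
- capture(name): name is "side" or "top"; returns a dict with "img" (400x640x3 uint8, red, green, blue), "mtx" (3x3 intrinsics, pixels), "origin" and "attitude" of the camera in the world. Camera axes: x right, y down, z forward; pixel columns grow to the right and rows downward; lengths in m; the calibration is good to about 2 mm. A picture is of the moment at which its call begins. There is no depth.
- env.hand_in(): hands the job in, once; it reports no verdict.
Trained networks look in the newest picture that a camera, given by its name, has taken for a name from the list of things; names that differ only in an ending like _2 or _b are one class to them, and where a whole thing is asked for, a point or a joint stands for the part that bears it (a point fixed in the world has none). Each returns a list of dicts, best first, with "conf" (0 to 1); they miss things now and then, are a little off and sometimes report something else, mostly with a low value. They report only what shows in the picture. A call takes as long as a camera call.
- silhouettes(camera, target): "region" (400x640 bool, what is visible of it) and "extent" ([left, top, right, bottom] in pixels, round what is visible of it).
The state is a dict: "time": time; "joint_pos": joint angles; "qd": joint speeds; "joint_efforts": joint torques, N m; "tool_pos": TCP position; "tcp_rot": TCP orientation; "force": force on the tool from outside, world axes, zero at the start; "wrist_torque": the same for the moment, N m; "gripper_width": finger opening in m.
Only numpy, scipy, OpenCV 4.12 (cv2) and the standard library are available. Lean on these libraries where they do the work, as an engineer would, in place of code of your own. Each camera call takes 0.05 s, during which the arm holds its last target. There are 200 camera calls.

## Working session

There is one attempt and no reset: what is moved stays moved. The work goes in short steps, Python scripts to look and compute and a tool call to move; the robot and the scene stay as the last step left them, time stands still between calls to the robot, and variables do not carry over. Pictures are saved under pics/ and viewed, about 8 in all and at most 12, crops included, and the job is handed in when it is done.

Besides the shell and the picture viewer there is one more tool, called after "Call:" by a JSON object that holds its "fn" and its "kwargs". send_rows: Moves the arm, as the interface text tells. Its arguments: {"type":"object","properties":{"motion":{"type":"array","items":{"type":"array"}}},"required":["motion"]}

```bash
ls; mkdir -p pics
python3 - <<'E'
from cell import env,capture,silhouettes
import cv2,numpy as np
print(env.get_obs())
for c in("top","side"):
    d=capture(c);cv2.imwrite(f"pics/{c}0.png",d["img"][:,:,::-1]);print(c,d["mtx"],d["origin"],d["attitude"])
    for n in["fixture","bracket","clamp_knob","clamp_strap","strap_pin","camera_stand","camera_lens","bolt_bin","spanner","oil_can","flat_file"]:
        for s in silhouettes(c,n)[:2]:
            v,u=np.nonzero(s["region"]);print(n,round(s["conf"],2),s["extent"],u.mean().round(1),v.mean().round(1))
E
```

```text
pics
{'time': 0.0, 'joint_pos': array([ 1.25268324e+00,  5.28577785e-02,  1.40175242e+00, -2.46271235e-05,
        1.68860511e+00, -7.03179296e-02]), 'qd': array([ 1.02796965e-03, -2.12190353e-04, -7.69082659e-05,  8.86442390e-04,
        3.06158127e-04, -1.63391635e-03]), 'joint_efforts': array([-1.68178808e-04, -3.81672370e+01, -3.60182297e+01, -1.13387484e-04,
        6.33282340e-03, -2.64657245e-06]), 'tool_pos': array([0.12866132, 0.50866993, 0.23044745]), 'tcp_rot': array([[-9.69454827e-01,  2.45269452e-01, -4.84295323e-04],
       [ 2.45269913e-01,  9.69453594e-01, -1.54888828e-03],
       [ 8.96068627e-05, -1.62036029e-03, -9.99998683e-01]]), 'force': array([-0.36096677, -0.61246093,  0.76535631]), 'wrist_torque': array([-0.0671677 , -0.02648985,  0.00842899]), 'gripper_width': 0.08535852662107794}
top [[429.35879229   0.         318.43323401]
 [  0.         429.35879229 197.27152987]
 [  0.           0.           1.        ]] [0.41118787 0.1057668  1.26300282] [[ 0.00599527 -0.98603902  0.16640643]
 [-0.99997392 -0.00658166 -0.00297263]
 [ 0.00402636 -0.16638427 -0.98605277]
[... 1037 characters left out ...]
.5, 381.5, 294.9] 339.1 256.2
bracket 0.77 [337.6, 205.9, 376.5, 238.4] 356.0 221.1
clamp_knob 0.61 [339.1, 228.8, 350.0, 247.6] 344.3 238.4
clamp_strap 0.67 [323.3, 232.0, 358.5, 269.7] 339.7 251.4
clamp_strap 0.67 [335.8, 201.5, 373.9, 243.0] 356.1 221.3
strap_pin 0.89 [328.2, 226.3, 356.6, 268.4] 339.7 251.6
camera_stand 0.74 [309.7, 37.8, 357.4, 158.2] 334.1 109.9
camera_lens 0.57 [316.6, 63.3, 362.4, 115.3] 339.2 88.5
bolt_bin 0.83 [303.5, 339.9, 371.0, 400.0] 336.8 374.2
bolt_bin 0.49 [303.0, 210.6, 382.4, 292.5] 339.8 255.7
spanner 0.79 [382.4, 167.3, 410.0, 204.3] 395.4 184.8
oil_can 0.93 [244.7, 221.2, 268.5, 251.8] 257.3 236.0
flat_file 0.67 [242.9, 167.7, 308.2, 205.1] 275.2 186.4
```

Run:
```python
import cv2
a=cv2.imread("pics/top0.png");b=cv2.imread("pics/side0.png")
cv2.imwrite("pics/v1.png",cv2.resize(a[90:290,240:540],(780,520),interpolation=cv2.INTER_CUBIC))
cv2.imwrite("pics/v2.png",cv2.resize(b[20:320,220:440],None,fx=2.0*1,fy=2.0*1,interpolation=cv2.INTER_CUBIC))
```

```text
(no output)
```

View pics/v1.png

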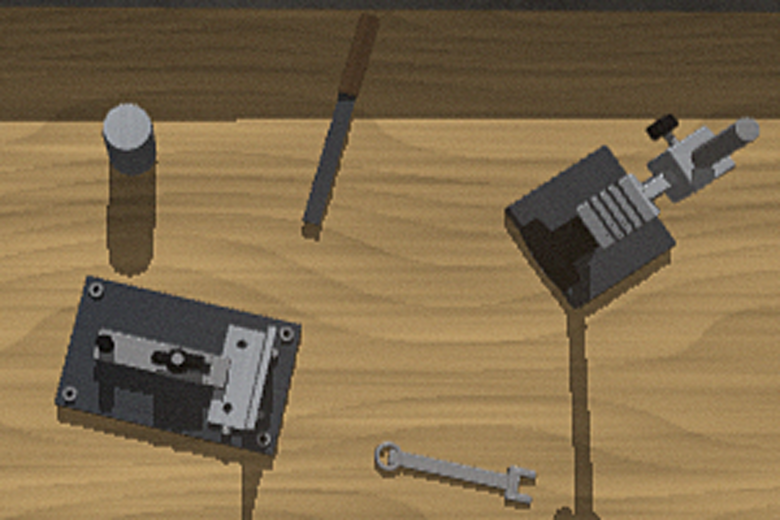

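View pics/v2.png

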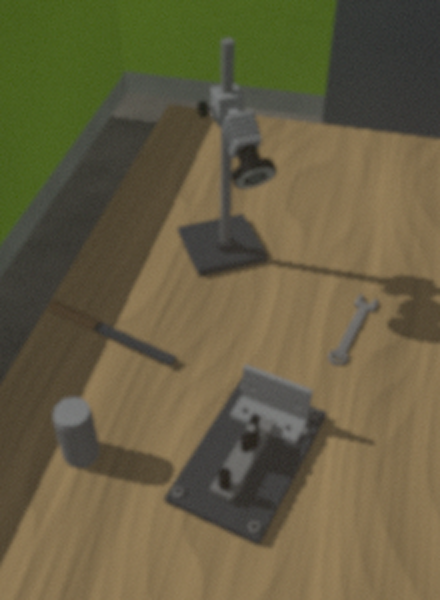

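The pictures show the whole scene. In the top crop the fixture is at about (180,365), with the strap running left to right and the bracket at about (245,375). The camera stand is at about (590,230) and looks towards the lower left. The moves only turn about z, but the hold needs a 30° tilt. I'll first check in free air what the arm does at the edge of its reach, and work out the poses.

Call:
{"fn": "send_rows", "kwargs": {"motion": [[[0.4, 1.6, 0.5], 0, 1], [[0.8, 3.2, 0.5], 0, 1], [[1.2, 4.8, 0.5], 0, 1], [[1.6, 6.4, 0.5], 0, 1], [[1.6, 6.4, 0.5], 0, 1], [[1.6, 6.4, 0.5], 0, 1]]}}

```text
time: 1.95
tool_pos: [0.1957, 0.7766, 0.2307]
tcp_rot: [[-0.969, 0.245, 0.006], [0.245, 0.969, 0.026], [0.0, 0.027, -1.0]]
force: [-0.3, -0.7, 0.5]
gripper_width: 0.0853
```

Call:
{"fn": "send_rows", "kwargs": {"motion": [[[0.5, 2, 0], 0, 1], [[1.5, 6, 0], 0, 1], [[1.5, 6, 0], 0, 1], [[1.5, 6, 0], 0, 1]]}}

```text
time: 2.45
tool_pos: [0.2032, 0.8078, 0.1813]
tcp_rot: [[-0.969, 0.245, 0.019], [0.245, 0.966, 0.077], [0.0, 0.079, -0.997]]
force: [-0.3, -0.3, 1.1]
gripper_width: 0.0854
```

Call:
{"fn": "send_rows", "kwargs": {"motion": [[[0, 0, 0], 0, 1], [[-1.5, -6, 0], 0, 1], [[-1.5, -6, 0], 0, 1], [[-1.5, -6, 0], 0, 1]]}}

```text
time: 2.95
tool_pos: [0.1733, 0.6861, 0.1869]
tcp_rot: [[-0.969, 0.244, 0.02], [0.245, 0.966, 0.08], [-0.0, 0.082, -0.997]]
force: [1.2, 0.6, 1.7]
gripper_width: 0.0853
```

Call:
{"fn": "send_rows", "kwargs": {"motion": [[[-0.25, -0.97, 0], 0, 1], [[-0.5, -1.94, 0], 0, 1], [[-0.75, -2.9, 0], 0, 1], [[-1, -3.9, 0], 0, 1], [[-1.25, -4.85, 0], 0, 1], [[-1.5, -5.8, 0], 0, 1], [[-1.75, -6.8, 0], 0, 1], [[-2, -7.8, 0], 0, 1], [[-2, -7.8, 0], 0, 1]]}}

```text
time: 4.08
tool_pos: [0.0587, 0.2405, 0.1866]
tcp_rot: [[-0.969, 0.245, 0.015], [0.246, 0.968, 0.059], [0.0, 0.061, -0.998]]
force: [-0.3, 0.4, 0.5]
gripper_width: 0.0853
```

Run:
```python
from cell import env
o=env.get_obs();print(o["joint_pos"].round(3),o["tool_pos"].round(3),o["tcp_rot"].round(3))
```

```text
[ 1.171 -0.908  2.183  0.01   1.806 -0.149] [0.059 0.24  0.187] [[-0.969  0.245  0.015]
 [ 0.246  0.968  0.059]
 [ 0.     0.061 -0.998]]
```

Call:
{"fn": "send_rows", "kwargs": {"motion": [[[-0.25, -1, 0], 0, 1], [[-0.5, -2, 0], 0, 1], [[-0.75, -3, 0], 0, 1], [[-1, -4, 0], 0, 1]]}}

```text
time: 4.58
tool_pos: [0.0534, 0.2277, 0.2046]
tcp_rot: [[-0.969, 0.245, 0.006], [0.245, 0.969, 0.019], [-0.001, 0.019, -1.0]]
force: [-0.8, 0.2, 0.9]
gripper_width: 0.0857
```

Run:
```python
from cell import env
o=env.get_obs();print(o["joint_pos"].round(3),o["tool_pos"].round(3),o["tcp_rot"].round(3))
```

```text
[ 1.180e+00 -9.090e-01  2.147e+00  2.000e-03  1.884e+00 -1.430e-01] [0.053 0.228 0.205] [[-0.969  0.245  0.006]
 [ 0.245  0.969  0.019]
 [-0.001  0.019 -1.   ]]
```

Call:
{"fn": "send_rows", "kwargs": {"motion": [[[-0.25, -1, 0], 0, 1], [[-0.5, -2, 0], 0, 1]]}}

```text
time: 4.82
tool_pos: [0.048, 0.2146, 0.2161]
tcp_rot: [[-0.969, 0.245, -0.004], [0.245, 0.969, -0.025], [-0.002, -0.025, -1.0]]
force: [0.9, -0.6, 0.6]
gripper_width: 0.0854
```

```bash
cat > h.py <<'E'
import numpy as np,cv2
from cell import env,capture,silhouettes
from scipy.optimize import minimize,least_squares
def proj(d,P):
    p=(np.atleast_2d(P)-d["origin"])@d["attitude"];q=p@d["mtx"].T;return q[:,:2]/q[:,2:]
def ray(d,uv):
    r=d["attitude"]@np.linalg.inv(d["mtx"])@np.array([*uv,1.]);return r/np.linalg.norm(r)
def atz(d,uv,z):
    r=ray(d,uv);return d["origin"]+r*(z-d["origin"][2])/r[2]
def tri(ds,uvs):
    A=sum(np.eye(3)-np.outer(r,r) for r in map(ray,ds,uvs));b=sum((np.eye(3)-np.outer(r,r))@d["origin"] for d,r in zip(ds,map(ray,ds,uvs)))
    x=np.linalg.solve(A,b);return x,[(proj(d,x)[0]-u).round(1) for d,u in zip(ds,uvs)]
def Rz(a):c,s=np.cos(a),np.sin(a);return np.array([[c,-s,0],[s,c,0],[0,0,1]])
def hullmask(p,S=8):
    m=np.zeros((400*S//4,640*S//4),np.uint8);return m
def fit(ds,regs,V,x0):
    hs=[cv2.convexHull(np.argwhere(r)[:,::-1].astype(np.float32)) for r in regs]
    # outward half-pixel
    def f(x):
        P=V@Rz(x[2]).T+[x[0],x[1],0];c=0
        for d,h in zip(ds,hs):
            g=cv2.convexHull(proj(d,P).astype(np.float32));a=cv2.contourArea(g);b=cv2.contourArea(h)
            i,_=cv2.intersectConvexConvex(g,h);c+=1-i/(a+b-i)
        return c
    r=minimize(f,x0,method="Nelder-Mead",options=dict(initial_simplex=[np.add(x0,e) for e in([0,0,0],[.02,0,0],[0,.02,0],[0,0,.2])],xatol=1e-4,fatol=1e-4));return r.x,r.fun
def box(a,b,h,z=0):return np.array([[i*a/2,j*b/2,k] for i in(-1,1) for j in(-1,1) for k in(z,z+h)])
E
python3 - <<'E'
from h import *
t=capture("top");s=capture("side");ds=[t,s]
cv2.imwrite("pics/t1.png",t["img"][:,:,::-1]);cv2.imwrite("pics/s1.png",s["img"][:,:,::-1])
rf=[silhouettes(c,"fixture")[0]["region"] for c in("top","side")]
rb=[silhouettes(c,"bracket")[0]["region"] for c in("top","side")]
V=box(.15,.25,.016)
g=atz(t,(307,228.4),.07);print("knob top z=.077",g)
for r in(rf,rf[:1],rf[1:]):
    D=ds if len(r)==2 else ([t] if r is rf[0] or np.array_equal(r[0],rf[0]) else [s])
    print("fix",fit(D,r,V,[g[0],g[1],np.radians(75)]))
B=np.array([[x,y,z+.016] for x in(-.055,.055) for y,z in((0,0),(0,.075),(.008,.075),(.05,0),(.05,.008))])
print("br",fit(ds,rb,B,[g[0]-.02,g[1]-.1,np.radians(75)]),fit([t],rb[:1],B,[g[0]-.02,g[1]-.1,np.radians(75)]))
for n in("clamp_knob","strap_pin"):
    for c in("top","side"):
        for q in silhouettes(c,n)[:2]:print(n,c,q["conf"],q["extent"])
a=cv2.resize(t["img"][130:230,420:545,::-1],None,fx=6,fy=6,interpolation=cv2.INTER_CUBIC)
b=cv2.resize(s["img"][30:165,290:380,::-1],None,fx=4.4,fy=4.4,interpolation=cv2.INTER_CUBIC)
cv2.imwrite("pics/v3.png",a);cv2.imwrite("pics/v4.png",b)
E
```

```text
knob top z=.077 [0.52443695 0.1334676  0.07      ]
fix (array([0.52599923, 0.13367509, 2.92461375]), np.float64(0.07691527095862327))
fix (array([0.52545478, 0.1305848 , 2.92411255]), np.float64(0.040961763700503195))
fix (array([0.52626574, 0.13434547, 2.92602075]), np.float64(0.02714009445275023))
br (array([ 0.50377941,  0.03906518, -0.22940812]), np.float64(0.17164817847298863)) (array([ 0.5032295 ,  0.03855066, -0.24720333]), np.float64(0.09163028758844527))
clamp_knob top 0.69 [301.0, 225.1, 320.3, 234.0]
strap_pin top 0.63 [275.8, 215.3, 327.1, 240.6]
strap_pin side 0.89 [326.2, 228.2, 359.3, 269.2]
```

View pics/v3.png

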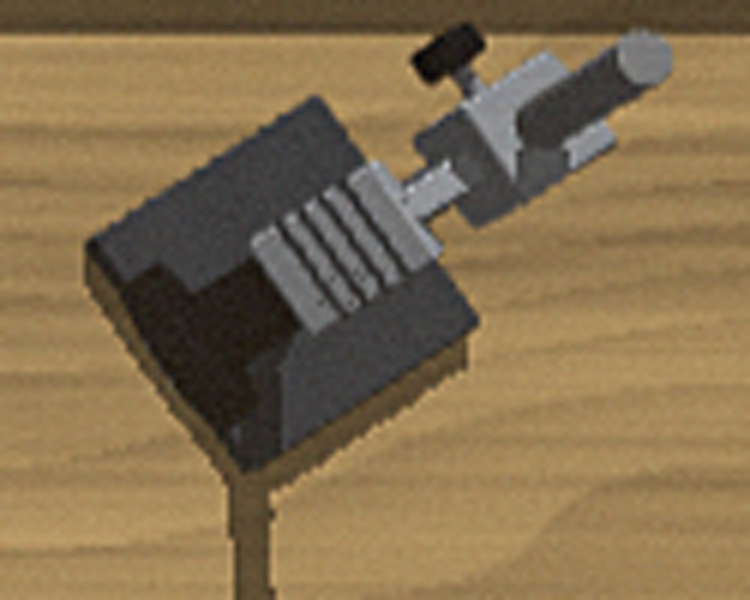

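View pics/v4.png

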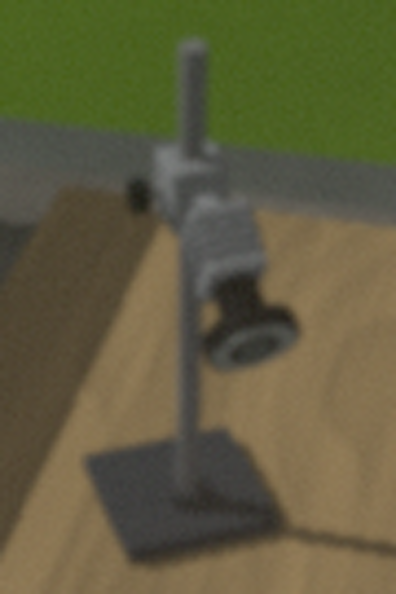

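Run:
```python
from h import *
t=capture("top");s=capture("side")
tc=[(435,170),(473,146.2),(500,183.3),(461.2,208.7)];sc=[(310,134.1),(341.1,128.2),(353.2,148.2),(320.2,155.5)]
for u in tc:print(atz(t,u,.018).round(4))
for u in sc:print(atz(s,u,.018).round(4))
print("posttop",atz(t,(527.5,139.2),.42),atz(s,(334.1,40.8),.42))
L=lambda x:np.array([x[0],x[1],0])+Rz(x[2])@[-.14,0,x[3]]
C=np.array([[i*.07,j*.07,.018] for i,j in((-1,-1),(-1,1),(1,1),(1,-1))])
def f(x,ds=(1,1)):
    P=C@Rz(x[2]).T+[x[0],x[1],0];r=[]
    for d,cc,w,off in((t,tc,ds[0],0),(s,sc,ds[1],0)):
        p=proj(d,P)
        for u in cc: r+=list(w*(p-u)[np.argmin(np.linalg.norm(p-u,axis=1))])
        pt=(527.5,139.2) if d is t else (334.1,40.5)
        r+=list(w*(proj(d,[x[0],x[1],.42])[0]-pt))
    r+=list(proj(s,L(x))[0]-(347.5,108.2));return np.array(r)
for w in((1,1),(1,.3),(.3,1)):
    q=least_squares(lambda x:f(x,w),[.64,-.38,np.radians(-33),.27],loss="soft_l1");x=q.x
    l=L(x);v=Rz(x[2])@[-np.cos(np.pi/6),0,-.5]
    print(w,x.round(4),np.degrees(x[2]),"lens",l.round(4),"view",v.round(3),"focus",(l+.15*v).round(4));print(f(x).round(1), proj(t,l))
```

```text
[ 0.7059 -0.2444  0.018 ]
[ 0.7801 -0.3616  0.018 ]
[ 0.6669 -0.4355  0.018 ]
[ 0.5901 -0.3167  0.018 ]
[ 0.7746 -0.3513  0.018 ]
[ 0.664  -0.4194  0.018 ]
[ 0.5913 -0.31    0.018 ]
[ 0.7015 -0.2381  0.018 ]
posttop [ 0.67654863 -0.32292635  0.42      ] [ 0.67214934 -0.31018515  0.42      ]
(1, 1) [ 0.6826 -0.3357 -0.9885  0.2529] -56.63691051240155 lens [ 0.6056 -0.2188  0.2529] view [-0.476  0.723 -0.5  ] focus [ 0.5342 -0.1103  0.1779]
[-1.8  1.1 -2.   0.1 -0.9  1.4 -0.2  1.5  6.  -2.8 -0.9 -0.9  1.1 -1.9
  1.8 -0.7 -0.2 -0.2 -1.3 -3.7 -0.7 -0. ] [[452.59831686 188.28991277]]
(1, 0.3) [ 0.6833 -0.3376 -0.9949  0.2517] -57.00180249744321 lens [ 0.6071 -0.2202  0.2517] view [-0.472  0.726 -0.5  ] focus [ 0.5363 -0.1113  0.1767]
[-1.2  0.6 -1.1 -0.  -0.3  1.4  0.2  1.2  6.9 -3.1 -0.9 -1.3  1.2 -2.2
  1.6 -1.  -0.4 -0.6 -1.4 -4.  -1.1 -0. ] [[453.01689674 187.79701256]]
(0.3, 1) [ 0.6808 -0.3314 -0.985   0.2558] -56.436988062842495 lens [ 0.6034 -0.2148  0.2558] view [-0.479  0.722 -0.5  ] focus [ 0.5316 -0.1065  0.1808]
[-3.3  1.8 -3.5  0.7 -2.3  1.9 -1.6  2.1  4.  -2.  -0.8 -0.1  1.2 -1.2
  2.   0.  -0.   0.7 -1.1 -3.  -0.3 -0. ] [[451.33858964 188.95779946]]
```

Run:
```python
import cv2,numpy as np
a=np.mean([cv2.imread(f"pics/{n}.png")[150:225,425:515].astype(float) for n in("top0","t1")],0)
b=np.mean([cv2.imread(f"pics/{n}.png")[75:165,300:365].astype(float) for n in("side0","s1")],0)
a=np.clip(255*(a/100)**.6,0,255).astype(np.uint8);b=np.clip(255*(b/150)**.8,0,255).astype(np.uint8)
a=cv2.resize(a,(450,375),interpolation=cv2.INTER_CUBIC);b=cv2.resize(b,(325,450),interpolation=cv2.INTER_CUBIC)
c=np.zeros((450,790,3),np.uint8);c[:375,:450]=a;c[:,460:785]=b;cv2.imwrite("pics/v5.png",c)
```

```text
(no output)
```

View pics/v5.png

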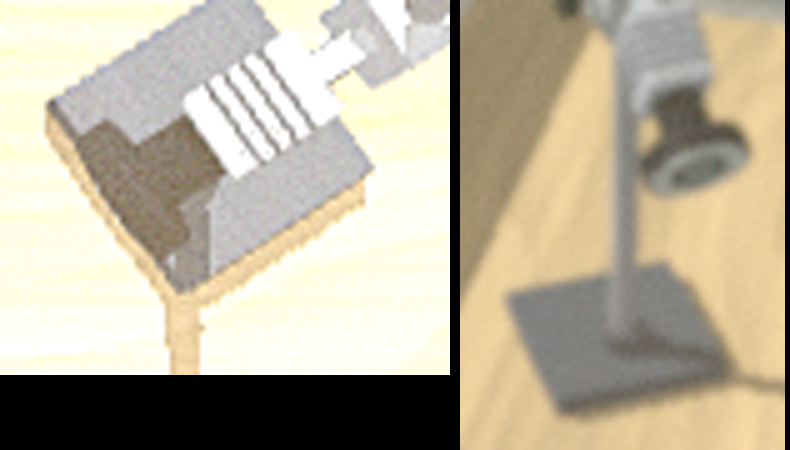

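Run:
```python
from h import *
t=capture("top");s=capture("side")
l,r=tri([t,s],[(451,188.6),(346.6,108.8)]);print("lens",l,r)
p,r=tri([t,s],[(527.5,139.2),(334.1,40.5)]);print("posttop",p,r)
foot=atz(s,(332.4,142),.018);print("foot side",foot)
T=lambda x,y:(425+x/5,150+y/5)
ang=lambda a,b:np.degrees(np.arctan2(*(b-a)[1::-1]))
# body front lower edge and others at z~.28: y axis of stand
e=[(T(185,95),T(235,178),.29),(T(282,35),T(340,115),.32),(T(95,125),T(172,255),.25)]
for a,b,z in e:print("perp",ang(atz(t,a,z),atz(t,b,z))+90)
tc=[(435,170),(473,146.2),(500,183.3),(461.2,208.7)];c=[atz(t,u,.018) for u in tc]
print("edges",[ang(c[i],c[(i+1)%4])%90 for i in range(4)],[np.linalg.norm(c[i]-c[i-1]).round(3) for i in range(4)])
for P in(p,foot):d=P-l;print("post-lens",np.hypot(*d[:2]),np.degrees(np.arctan2(d[1],d[0])))
```

```text
lens [ 0.60507789 -0.21482745  0.25315792] [array([-0. , -0.1]), array([0.1, 0. ])]
posttop [ 0.67723295 -0.32611579  0.41371641] [array([0. , 0.6]), array([-0.4, -0.1])]
foot side [ 0.6767098  -0.32598497  0.018     ]
perp -61.60833604836293
perp -56.96073048908622
perp -61.68031533681204
edges [np.float64(32.31573220751983), np.float64(33.15661504252017), np.float64(32.85339348031877), np.float64(31.98873961319041)] [np.float64(0.137), np.float64(0.139), np.float64(0.135), np.float64(0.141)]
post-lens 0.13263275984282955 -57.042181119058505
post-lens 0.1322388993320802 -57.20153647336432
```

Run:
```python
from h import *
t=capture("top");s=capture("side")
c=cv2.imread("pics/v5.png")
yaw=np.radians(-57.3)
vx=Rz(yaw)@[-np.cos(np.pi/6),0,-.5];vy=np.cross([0,0,1],vx);vy/=np.linalg.norm(vy);vz=np.cross(vx,vy)
th=np.linspace(0,2*np.pi,40)
for L,col in(([.6051,-.2148,.2532],(0,0,255)),([.6014,-.2085,.2532],(0,200,0))):
    P=np.array(L)+.035*(np.outer(np.cos(th),vy)+np.outer(np.sin(th),vz))
    a=(proj(t,P)-[425,150]+.5)*5;b=(proj(s,P)-[300,75]+.5)*5+[460,0]
    for q in(a,b):cv2.polylines(c,[np.round(q).astype(int)],True,col,1)
    print(proj(t,L),proj(s,L))
cv2.imwrite("pics/v6.png",c)
```

```text
[[450.9852139  188.47531084]] [[346.67488772 108.81263562]]
[[448.42729824 189.97590077]] [[347.38792633 110.10085509]]
```

View pics/v6.png

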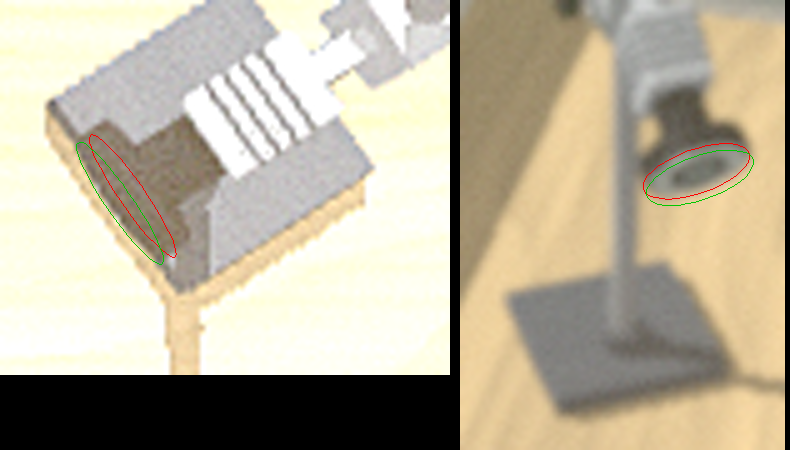

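The overlay shows the green ring estimate matches in the top view. The lens is at about (0.602, -0.209, 0.256) and the stand's yaw is about -57°. Next I'll pin down the knob, pin and bracket, and work out the moves.

Run:
```python
from h import *
t=capture("top");s=capture("side");ds=[t,s]
im=t["img"].astype(int);
F=np.array([.526,.1325,0]);Y=-.217
for c,d in(("top",t),("side",s)):
  g=cv2.cvtColor(d["img"],cv2.COLOR_RGB2GRAY)
  for n,P in(("knob",[0,0,.07]),("pin",[0,.085,.065])):
    W=F+Rz(Y)@P;u=proj(d,W)[0].round().astype(int);print(c,n,u)
for z,u in((.077,(308.4,228.7)),(.077,(310.6,229.5)),(.074,(280,222.3))):
    w=atz(t,u,z);print(w.round(4),(Rz(Y).T@(w-F)).round(4))
# bar + pin angle: dark pixels crop
a=cv2.resize(t["img"][200:262,262:357,::-1],(760,496),interpolation=cv2.INTER_CUBIC)
a=np.clip(255*(a/160.)**.6,0,255).astype(np.uint8)
def ov(P,col):
    q=(proj(t,P@Rz(Y).T+F)-[262,200]+.5)*8;cv2.polylines(a,[np.round(q).astype(int)],True,col,1)
ov(np.array([[x,y,.016] for x,y in((-.075,-.125),(.075,-.125),(.075,.125),(-.075,.125))]),(0,0,255))
ov(np.array([[x,y,.077] for x,y in((-.0065,-.028),(.0065,-.028),(.0065,.028),(-.0065,.028))]),(0,255,0))
ov(np.array([[x,y,.091] for x,y in((-.055,-.097),(.055,-.097),(.055,-.089),(-.055,-.089))]),(255,0,0))
cv2.imwrite("pics/v7.png",a)
```

```text
top knob [307 228]
top pin [278 221]
side knob [345 235]
side pin [331 258]
[0.523  0.1294 0.077 ] [-0.0023 -0.0037  0.077 ]
[0.5208 0.1233 0.077 ] [-0.0031 -0.0101  0.077 ]
[0.5406 0.2086 0.074 ] [-0.0022  0.0775  0.074 ]
```

View pics/v7.png

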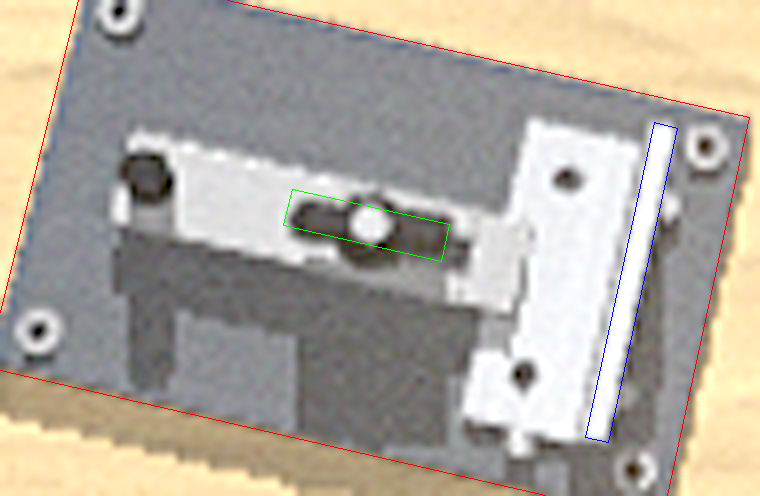

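The crop shows the knob bar centred at about (373,231), turned roughly 3–4° from the strap. The pin is at about (147,178), and the upright's top edge lies along the blue outline. I'm moving above the knob.

Call:
{"fn": "send_rows", "kwargs": {"motion": [[[1, -0.17, 0], -2, 1], [[2, -0.35, 0], -4, 1], [[3, -0.52, 0], -6, 1], [[4, -0.7, 0], -8, 1], [[5, -0.87, 0], -10, 1], [[6, -1.05, 0], -12, 1], [[7, -1.22, 0], -14, 1], [[7.95, -1.385, -0.5], -16.9, 1], [[7.95, -1.385, -0.93], -16.9, 1], [[7.95, -1.385, -0.93], -16.9, 1]]}}

```text
time: 6.98
tool_pos: [0.524, 0.131, 0.1565]
tcp_rot: [[0.151, 0.988, -0.033], [0.989, -0.151, 0.001], [-0.004, -0.033, -0.999]]
force: [0.1, 0.5, 0.7]
gripper_width: 0.086
```

Call:
{"fn": "send_rows", "kwargs": {"motion": [[[0.01, 0, -0.8], 0, 1], [[0.01, 0, -1.6], 0, 0.6], [[0.01, 0, -1.8], 0, 0], [[0.01, 0, -1.8], 0, -0.5], [[0.01, 0, -1.8], 0, -1], [[0.01, 0, -1.8], 0, -1], [[0.01, 0, -1.8], 0, -1], [[0.01, 0, -1.8], 0, -1]]}}

```text
time: 7.98
tool_pos: [0.5253, 0.1324, 0.0549]
tcp_rot: [[0.15, 0.988, -0.027], [0.989, -0.15, 0.003], [-0.001, -0.027, -1.0]]
force: [-12.8, 2.2, 10.4]
gripper_width: 0.0122
```

Call:
{"fn": "send_rows", "kwargs": {"motion": [[[-0.02, 0, 0.1], 0, -1], [[-0.03, 0, 0.1], 2, -1], [[-0.03, 0, 0.1], 4, -1], [[-0.03, 0, 0.11], 6, -1], [[-0.03, 0, 0.11], 8, -1], [[-0.03, 0, 0.12], 10, -1], [[-0.03, 0, 0.12], 12, -1], [[-0.03, 0, 0.12], 14, -1], [[-0.03, 0, 0.13], 16, -1], [[-0.03, 0, 0.13], 18, -1]]}}

```text
time: 9.22
tool_pos: [0.5245, 0.132, 0.0572]
tcp_rot: [[-0.989, 0.146, 0.0], [0.146, 0.989, -0.025], [-0.004, -0.025, -1.0]]
force: [14.0, 4.8, -28.9]
gripper_width: 0.0119
```

Call:
{"fn": "send_rows", "kwargs": {"motion": [[[0, 0, 0], 0, -1], [[0, 0, 0], 0, -1]]}}

```text
time: 9.48
tool_pos: [0.5244, 0.132, 0.0572]
tcp_rot: [[-0.989, 0.151, -0.0], [0.151, 0.988, -0.025], [-0.004, -0.025, -1.0]]
force: [14.8, 4.1, -29.7]
gripper_width: 0.0117
```

Call:
{"fn": "send_rows", "kwargs": {"motion": [[[0.02, 0, -0.05], 0, 0], [[0.02, 0, 0], 0, 0], [[0.02, 0, 0], 0, 0], [[0.02, 0, 0.5], 0, 0], [[0.02, 0, 0.9], 0, 0], [[0.3, 1.29, 0.9], -0.7, 0.2], [[0.3, 1.29, 0.9], -0.7, 0.2], [[0.3, 1.29, 0.9], -0.7, 0.2]]}}

```text
time: 10.48
tool_pos: [0.5418, 0.2094, 0.1136]
tcp_rot: [[-0.978, 0.209, -0.003], [0.209, 0.978, -0.027], [-0.002, -0.027, -1.0]]
force: [0.7, 0.4, -0.2]
gripper_width: 0.051
```

Run:
```python
from h import *
t=capture("side");o=env.get_obs();print(o["tool_pos"],o["gripper_width"])
a=cv2.resize(t["img"][170:300,290:400,::-1],None,fx=4.6,fy=4.6,interpolation=cv2.INTER_CUBIC)
a=np.clip(255*(a/180.)**.6,0,255).astype(np.uint8)
cv2.imwrite("pics/v8.png",a)
```

```text
[0.54169799 0.20844296 0.11339535] 0.050846732285548736
```

View pics/v8.png

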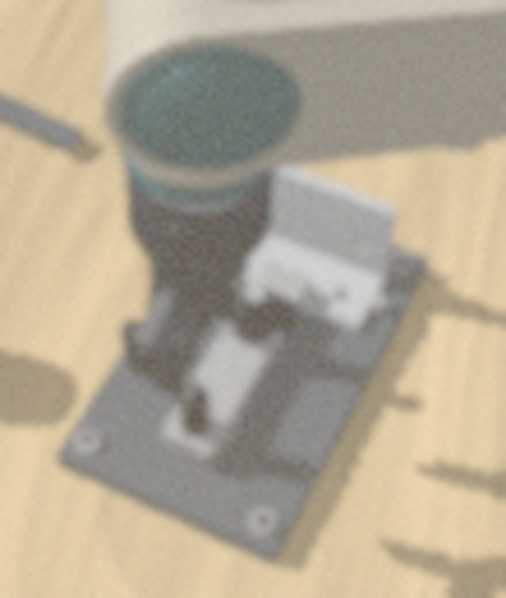

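Call:
{"fn": "send_rows", "kwargs": {"motion": [[[0, 0, -0.8], 0, 0.2], [[0, 0, -1.1], 0, -0.5], [[0, 0, -1.1], 0, -1], [[0, 0, -1.1], 0, -1], [[0, 0, -1.1], 0, -1], [[0, 0, -1.1], 0, -1]]}}

```text
time: 11.28
tool_pos: [0.5406, 0.2095, 0.046]
tcp_rot: [[-0.977, 0.211, -0.007], [0.211, 0.977, -0.024], [0.002, -0.025, -1.0]]
force: [1.2, 5.1, -14.9]
gripper_width: 0.0165
```

Call:
{"fn": "send_rows", "kwargs": {"motion": [[[0.03, 0.12, 0.02], 0, -1], [[0.06, 0.25, 0.02], 0, -1], [[0.08, 0.37, 0.02], 0, -1], [[0.102, 0.464, 0.02], 0, -1], [[0.107, 0.49, 0.02], 0, -1], [[0.107, 0.49, 0.02], 0, -1]]}}

```text
time: 12.02
tool_pos: [0.5473, 0.2368, 0.0472]
tcp_rot: [[-0.977, 0.212, -0.007], [0.212, 0.977, -0.03], [0.001, -0.031, -1.0]]
force: [-4.4, -7.7, -22.0]
gripper_width: 0.0164
```

Call:
{"fn": "send_rows", "kwargs": {"motion": [[[0.006, 0.03, 0.02], 0, -1], [[0.006, 0.03, 0.02], 0, -1], [[0.006, 0.03, 0.02], 0, -1]]}}

```text
time: 12.4
tool_pos: [0.547, 0.2369, 0.0473]
tcp_rot: [[-0.977, 0.213, -0.01], [0.213, 0.977, -0.033], [0.002, -0.034, -0.999]]
force: [-4.2, -12.5, -25.3]
gripper_width: 0.016
```

Call:
{"fn": "send_rows", "kwargs": {"motion": [[[-0.01, -0.04, -0.04], 0, 0], [[-0.01, -0.04, -0.04], 0, 0.2], [[-0.01, -0.04, -0.04], 0, 0.2], [[-0.01, -0.04, 0.7], 0, 0.2], [[-0.01, -0.04, 1.5], 0, 0.5], [[-0.2, -1, 1.7], -2, 1], [[-0.4, -2, 1.7], -4, 1], [[-0.69, -3, 1.7], -6, 1], [[-0.69, -3.27, 1.7], -8, 1], [[-0.69, -3.27, 1.7], -10, 1]]}}

```text
time: 13.65
tool_pos: [0.5079, 0.0425, 0.1537]
tcp_rot: [[-0.459, 0.888, -0.019], [0.888, 0.459, -0.014], [-0.004, -0.023, -1.0]]
force: [1.0, 0.8, 0.6]
gripper_width: 0.0858
```

Call:
{"fn": "send_rows", "kwargs": {"motion": [[[0, 0, 0], -2.1, 1], [[0, 0, 0], -4.2, 1], [[0, 0, 0], -6.3, 1], [[0, 0, 0], -8.4, 1], [[0, 0, 0], -10.5, 1], [[0, 0, 0], -12.6, 1], [[0, 0, 0], -14.7, 1], [[0, 0, 0], -16.8, 1], [[0, 0, 0], -18.9, 1], [[0, 0, 0], -21, 1]]}}

```text
time: 14.9
tool_pos: [0.508, 0.044, 0.1534]
tcp_rot: [[0.976, 0.216, -0.005], [0.216, -0.976, 0.025], [0.001, -0.026, -1.0]]
force: [-0.5, 0.1, 0.1]
gripper_width: 0.0854
```

Call:
{"fn": "send_rows", "kwargs": {"motion": [[[-0.03, -0.04, 0], -2, 1], [[-0.03, -0.04, 0], -4, 1], [[-0.03, -0.04, 0], -4.9, 1], [[-0.03, -0.04, -0.8], -4.9, 1], [[-0.03, -0.04, -1.55], -4.9, 1], [[-0.03, -0.04, -1.55], -4.9, 0], [[-0.03, -0.04, -1.55], -4.9, -0.6], [[-0.03, -0.04, -1.55], -4.9, -1], [[-0.03, -0.04, -1.55], -4.9, -1], [[-0.03, -0.04, -1.55], -4.9, -1]]}}

```text
time: 16.15
tool_pos: [0.5064, 0.0418, 0.0603]
tcp_rot: [[0.979, -0.203, 0.006], [-0.203, -0.979, 0.028], [0.0, -0.028, -1.0]]
force: [0.2, 2.3, 6.2]
gripper_width: 0.0069
```

Call:
{"fn": "send_rows", "kwargs": {"motion": [[[0, 0, 0], 0, -1], [[0, 0, 0], 0, -1]]}}

```text
time: 16.4
tool_pos: [0.5064, 0.0419, 0.0603]
tcp_rot: [[0.979, -0.203, 0.006], [-0.203, -0.979, 0.027], [0.0, -0.028, -1.0]]
force: [0.0, 2.5, 6.5]
gripper_width: 0.007
```

Call:
{"fn": "send_rows", "kwargs": {"motion": [[[0, 0, 0.3], 0, -1], [[0, 0, 0.8], 0, -1], [[0, 0, 1.5], 0, -1], [[0, 0, 2.3], 0, -1], [[0, 0, 3.1], 0, -1], [[0, 0, 3.5], 0, -1], [[0, 0, 3.5], 0, -1]]}}

```text
time: 17.27
tool_pos: [0.5058, 0.0413, 0.2708]
tcp_rot: [[0.979, -0.203, 0.007], [-0.203, -0.979, 0.026], [0.001, -0.027, -1.0]]
force: [0.4, 1.0, -2.6]
gripper_width: 0.007
```

Run:
```python
from h import *
s=capture("side");t=capture("top");o=env.get_obs();print(o["tool_pos"],o["gripper_width"],o["force"],o["joint_pos"].round(3))
a=cv2.resize(s["img"][130:300,260:410,::-1],None,fx=2.6,fy=2.6,interpolation=cv2.INTER_CUBIC)
b=cv2.resize(t["img"][180:280,240:380,::-1],None,fx=2.8,fy=2.8,interpolation=cv2.INTER_CUBIC)
c=np.zeros((442,790,3),np.uint8);c[:a.shape[0],:390]=a;c[:280,398:790]=b
cv2.imwrite("pics/v9.png",np.clip(255*(c/180.)**.7,0,255).astype(np.uint8))
```

```text
[0.50487642 0.04130494 0.26735395] 0.00707532748649802 [-0.01652825  0.58185118 -2.12083938] [-0.006 -0.008  1.391  0.027  1.758  1.774]
```

View pics/v9.png

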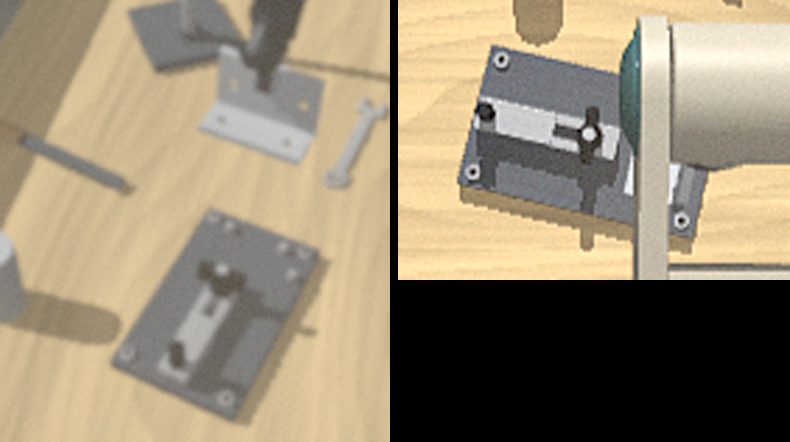

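The bracket is up (pads at 7 mm), the knob bar lies across the strap, and the strap is drawn back. I'm moving to open space to build the tilt at the reach limit.

Call:
{"fn": "send_rows", "kwargs": {"motion": [[[0.2, 0.5, 0.3], 2.1, -1], [[0.4, 1, 0.6], 4.2, -1], [[0.6, 1.5, 0.9], 6.3, -1], [[0.8, 2, 1.2], 8.4, -1], [[1, 2.5, 1.2], 10.5, -1], [[1.3, 3, 1.2], 12.6, -1], [[1.6, 3.5, 1.2], 14.7, -1], [[1.9, 4.1, 1.2], 16.8, -1], [[2.2, 4.7, 1.2], 18.9, -1], [[2.5, 5.3, 1.2], 21, -1]]}}

```text
time: 18.62
tool_pos: [0.6484, 0.3564, 0.3327]
tcp_rot: [[-0.063, 0.998, -0.024], [0.998, 0.063, -0.003], [-0.001, -0.024, -1.0]]
force: [24.3, 13.7, 62.0]
gripper_width: 0.0071
```

Call:
{"fn": "send_rows", "kwargs": {"motion": [[[0.2, 0.2, 0], 2.1, -1], [[0.5, 0.4, 0], 4.2, -1], [[1, 0.6, 0], 5.2, -1], [[2, 1.2, 0.5], 5.2, -1], [[3, 1.8, 1], 5.2, -1], [[4, 2.4, 1], 5.2, -1]]}}

```text
time: 19.38
tool_pos: [0.6708, 0.3747, 0.3017]
tcp_rot: [[-0.489, 0.872, 0.019], [0.873, 0.488, 0.011], [0.0, 0.022, -1.0]]
force: [0.8, 1.3, -1.8]
gripper_width: 0.0071
```

Run:
```python
from h import *
o=env.get_obs();R=o["tcp_rot"];p=o["tool_pos"];print(p.round(4),o["joint_pos"].round(3),R.round(3),o["gripper_width"],"phi",np.degrees(np.arctan2(p[1],p[0])),"r",np.hypot(*p[:2]),"yaz",np.degrees(np.arctan2(R[1,1],R[0,1])),"tilt toward y",np.degrees(np.arcsin(R[2,1])))
```

```text
[0.6708 0.3747 0.3017] [ 4.610e-01  9.160e-01  1.220e-01  2.000e-03  2.082e+00 -4.900e-02] [[-0.489  0.872  0.019]
 [ 0.873  0.488  0.011]
 [ 0.     0.022 -1.   ]] 0.007072220938213589 phi 29.184071131062886 r 0.7683453663039673 yaz 29.2483125993872 tilt toward y 1.2431661040451965
```

Call:
{"fn": "send_rows", "kwargs": {"motion": [[[0.44, 0.24, 0.5], 0, -1], [[0.88, 0.48, 1], 0, -1], [[1.3, 0.7, 1.5], 0, -1], [[1.7, 1, 2], 0, -1]]}}

```text
time: 19.88
tool_pos: [0.6634, 0.3708, 0.3401]
tcp_rot: [[-0.489, 0.871, 0.055], [0.872, 0.488, 0.031], [0.0, 0.063, -0.998]]
force: [0.8, 0.4, -2.5]
gripper_width: 0.0069
```

Call:
{"fn": "send_rows", "kwargs": {"motion": [[[0.44, 0.24, 2], 0, -1], [[0.88, 0.48, 4], 0, -1], [[0.88, 0.48, 4], 0, -1], [[0.88, 0.48, 4], 0, -1]]}}

```text
time: 20.38
tool_pos: [0.6121, 0.3418, 0.4459]
tcp_rot: [[-0.489, 0.868, 0.087], [0.872, 0.487, 0.049], [0.0, 0.099, -0.995]]
force: [0.5, 0.3, -3.3]
gripper_width: 0.0071
```

Call:
{"fn": "send_rows", "kwargs": {"motion": [[[0.9, 0.5, 0.2], 0, -1], [[1.8, 1, 0.4], 0, -1], [[2.7, 1.5, 0.6], 0, -1], [[3.6, 2, 0.8], 0, -1], [[4.5, 2.5, 1], 0, -1], [[5.4, 3, 1.2], 0, -1], [[6.3, 3.5, 1.4], 0, -1], [[7.2, 4, 1.6], 0, -1], [[8.1, 4.5, 1.8], 0, -1], [[9, 5, 2], 0, -1]]}}

```text
time: 21.62
tool_pos: [0.6818, 0.3801, 0.3442]
tcp_rot: [[-0.489, 0.864, 0.122], [0.872, 0.484, 0.069], [0.0, 0.14, -0.99]]
force: [0.3, 0.1, -2.1]
gripper_width: 0.0069
```

Call:
{"fn": "send_rows", "kwargs": {"motion": [[[0.8, 0.45, 0.8], 0, -1], [[1.6, 0.9, 1.6], 0, -1], [[2.4, 1.3, 2.4], 0, -1], [[3.2, 1.8, 3.2], 0, -1], [[4, 2.2, 4], 0, -1], [[4.8, 2.7, 4.8], 0, -1], [[5.6, 3.1, 5.6], 0, -1], [[6.4, 3.6, 6.4], 0, -1], [[7.2, 4, 7.2], 0, -1], [[8, 4.5, 8], 0, -1]]}}

```text
time: 22.88
tool_pos: [0.6644, 0.3705, 0.398]
tcp_rot: [[-0.489, 0.858, 0.159], [0.872, 0.481, 0.089], [0.0, 0.182, -0.983]]
force: [-0.6, -0.0, -1.7]
gripper_width: 0.007
```

Call:
{"fn": "send_rows", "kwargs": {"motion": [[[4, 2.2, 4], 0, -1], [[4, 2.2, 4], 0, -1]]}}

```text
time: 23.12
tool_pos: [0.6659, 0.3708, 0.4165]
tcp_rot: [[-0.489, 0.85, 0.196], [0.872, 0.477, 0.11], [-0.0, 0.225, -0.974]]
force: [-0.2, -0.5, -2.8]
gripper_width: 0.007
```

Call:
{"fn": "send_rows", "kwargs": {"motion": [[[4, 2.2, 4], 0, -1], [[4, 2.2, 4], 0, -1]]}}

```text
time: 23.38
tool_pos: [0.6682, 0.3717, 0.4318]
tcp_rot: [[-0.489, 0.841, 0.232], [0.872, 0.472, 0.13], [-0.0, 0.265, -0.964]]
force: [0.7, 0.3, -2.8]
gripper_width: 0.0071
```

Call:
{"fn": "send_rows", "kwargs": {"motion": [[[4, 2.2, 4], 0, -1]]}}

```text
time: 23.5
tool_pos: [0.6728, 0.374, 0.4405]
tcp_rot: [[-0.489, 0.832, 0.261], [0.872, 0.467, 0.146], [-0.0, 0.299, -0.954]]
force: [-0.1, 1.2, -3.0]
gripper_width: 0.0069
```

Call:
{"fn": "send_rows", "kwargs": {"motion": [[[4, 2.2, 4], 0, -1]]}}

```text
time: 23.62
tool_pos: [0.6774, 0.3764, 0.4508]
tcp_rot: [[-0.489, 0.822, 0.293], [0.872, 0.461, 0.164], [-0.0, 0.336, -0.942]]
force: [-0.6, -0.8, -2.5]
gripper_width: 0.0072
```

Single-row calls gain about 2° each, so I'll carry on with those.

Call:
{"fn": "send_rows", "kwargs": {"motion": [[[4, 2.2, 4], 0, -1]]}}

```text
time: 23.75
tool_pos: [0.6822, 0.3788, 0.4603]
tcp_rot: [[-0.489, 0.81, 0.324], [0.872, 0.455, 0.181], [-0.001, 0.371, -0.929]]
force: [0.4, -0.0, -2.7]
gripper_width: 0.0069
```

Call:
{"fn": "send_rows", "kwargs": {"motion": [[[4, 2.2, 4], 0, -1]]}}

```text
time: 23.88
tool_pos: [0.6873, 0.3815, 0.4694]
tcp_rot: [[-0.489, 0.797, 0.353], [0.872, 0.447, 0.197], [-0.001, 0.405, -0.914]]
force: [-0.2, -0.4, -2.1]
gripper_width: 0.0072
```

Call:
{"fn": "send_rows", "kwargs": {"motion": [[[4, 2.2, 4], 0, -1]]}}

```text
time: 24.0
tool_pos: [0.6927, 0.3843, 0.4782]
tcp_rot: [[-0.489, 0.784, 0.383], [0.872, 0.44, 0.214], [-0.001, 0.439, -0.899]]
force: [-0.1, -0.4, -2.5]
gripper_width: 0.0072
```

Call:
{"fn": "send_rows", "kwargs": {"motion": [[[0, 0, 0], 0, -1], [[0, 0, 0], 0, -1]]}}

```text
time: 24.25
tool_pos: [0.6924, 0.3841, 0.4772]
tcp_rot: [[-0.489, 0.785, 0.38], [0.872, 0.44, 0.212], [-0.001, 0.436, -0.9]]
force: [0.6, -0.1, -2.2]
gripper_width: 0.0071
```

Call:
{"fn": "send_rows", "kwargs": {"motion": [[[4, 2.2, 4], 0, -1]]}}

```text
time: 24.38
tool_pos: [0.6985, 0.3873, 0.4852]
tcp_rot: [[-0.489, 0.77, 0.41], [0.872, 0.432, 0.229], [-0.001, 0.47, -0.883]]
force: [-0.2, -0.6, -2.5]
gripper_width: 0.0069
```

Call:
{"fn": "send_rows", "kwargs": {"motion": [[[4, 2.2, 4], 0, -1]]}}

```text
time: 24.5
tool_pos: [0.7041, 0.3903, 0.4956]
tcp_rot: [[-0.489, 0.752, 0.441], [0.872, 0.422, 0.246], [-0.001, 0.505, -0.863]]
force: [-0.4, -0.6, -2.6]
gripper_width: 0.0072
```

Call:
{"fn": "send_rows", "kwargs": {"motion": [[[0, 0, 0], 0, -1], [[0, 0, 0], 0, -1]]}}

```text
time: 24.75
tool_pos: [0.7036, 0.39, 0.495]
tcp_rot: [[-0.489, 0.754, 0.439], [0.872, 0.423, 0.245], [-0.001, 0.503, -0.864]]
force: [-0.1, 0.6, -2.5]
gripper_width: 0.0069
```

Call:
{"fn": "send_rows", "kwargs": {"motion": [[[-0.5, -0.5, -0.1], -1.7, -1], [[-0.9, -1.2, -0.2], -3.5, -1], [[-1.3, -2, -0.5], -5.2, -1], [[-1.8, -2.7, -0.8], -7, -1], [[-2.2, -3.4, -1.1], -8.8, -1], [[-2.6, -4.2, -1.5], -10.5, -1], [[-3, -5, -2], -12.3, -1], [[-3.5, -5.7, -2.4], -14, -1], [[-3.9, -6.4, -2.8], -15.8, -1], [[-3.98, -6.5, -2.9], -17.3, -1]]}}

```text
time: 26.0
tool_pos: [0.463, -0.0017, 0.3195]
tcp_rot: [[0.845, 0.464, 0.267], [0.535, -0.73, -0.426], [-0.003, 0.503, -0.865]]
force: [-0.7, 1.0, -1.8]
gripper_width: 0.0073
```

Call:
{"fn": "send_rows", "kwargs": {"motion": [[[0, 0, 0], 0, -1], [[0, 0, 0], 0, -1]]}}

```text
time: 26.25
tool_pos: [0.4653, 0.0005, 0.3217]
tcp_rot: [[0.839, 0.47, 0.274], [0.544, -0.725, -0.422], [-0.0, 0.503, -0.864]]
force: [-0.3, 0.5, -2.5]
gripper_width: 0.0075
```

Call:
{"fn": "send_rows", "kwargs": {"motion": [[[0.1, -0.2, -0.8], 0, -1], [[0.3, -0.5, -1.6], 0, -1], [[0.6, -0.9, -2.2], 0, -1], [[0.9, -1.4, -2.28], 0, -1], [[1.045, -1.575, -2.285], 0, -1], [[1.045, -1.575, -2.285], 0, -1], [[1.045, -1.575, -2.285], 0, -1]]}}

```text
time: 27.12
tool_pos: [0.5277, -0.0935, 0.1847]
tcp_rot: [[0.84, 0.469, 0.273], [0.542, -0.726, -0.423], [-0.0, 0.504, -0.864]]
force: [-0.3, -0.5, -2.2]
gripper_width: 0.0072
```

Run:
```python
from h import *
t=capture("top");s=capture("side");o=env.get_obs();R=o["tcp_rot"];p=o["tool_pos"];print(p.round(4),R.round(3),o["gripper_width"],o["joint_pos"].round(2))
zb=-R[:,2];yb=-R[:,1];xb=np.cross(yb,zb)
O=p-.004*yb-.044*zb   # bracket origin
fc=O+.0375*zb;print("face",fc.round(4),"n",(-yb).round(3))
L=np.array([.602,-.209,.256]);yaw=np.radians(-57.3);v=Rz(yaw)@[-np.cos(np.pi/6),0,-.5];print("miss",((fc-L-.15*v)@np.c_[v,np.cross([0,0,1],v)/.866,np.cross(v,np.cross([0,0,1],v)/.866)]).round(4))
E3=[[(-.055,0,0),(.055,0,0),(.055,0,.075),(-.055,0,.075)],[(-.055,.008,.008),(.055,.008,.008),(.055,.008,.075),(-.055,.008,.075)],[(-.055,.05,.008),(.055,.05,.008),(.055,.008,.008),(-.055,.008,.008)]]
th=np.linspace(0,2*np.pi,40);vy=np.cross([0,0,1],v)/.866;vz=np.cross(v,vy)
P=L+.035*(np.outer(np.cos(th),vy)+np.outer(np.sin(th),vz));ax=np.array([L,L+.15*v])
M=np.c_[xb,yb,zb].T
out=np.zeros((600,800,3),np.uint8)
for d,(u0,v0,w,h,f),x0 in((t,(340,130,160,110,3),0),(s,(290,60,100,130,3),490)):
    a=cv2.resize(d["img"][v0:v0+h,u0:u0+w,::-1],None,fx=f,fy=f,interpolation=cv2.INTER_CUBIC);a=np.clip(255*(a/170.)**.7,0,255).astype(np.uint8)
    dr=lambda Q,c,cl=True:cv2.polylines(a,[np.round((proj(d,Q)-[u0,v0]+.5)*f).astype(int)],cl,c,1)
    for e in E3:dr(np.array(e)@M+O,(0,0,255))
    dr(P,(0,220,0));dr(ax,(255,0,0),False)
    out[:a.shape[0],x0:x0+a.shape[1]]=a
cv2.imwrite("pics/v10.png",out)
```

```text
[ 0.5276 -0.0935  0.1845] [[ 0.84   0.469  0.273]
 [ 0.542 -0.726 -0.423]
 [-0.     0.504 -0.864]] 0.006963443386551664 [-0.03 -0.11  1.73 -0.46  1.24  1.06]
face [ 0.5313 -0.0992  0.1809] n [ 0.469 -0.726  0.504]
miss [0.0007 0.0002 0.0003]
```

View pics/v10.png

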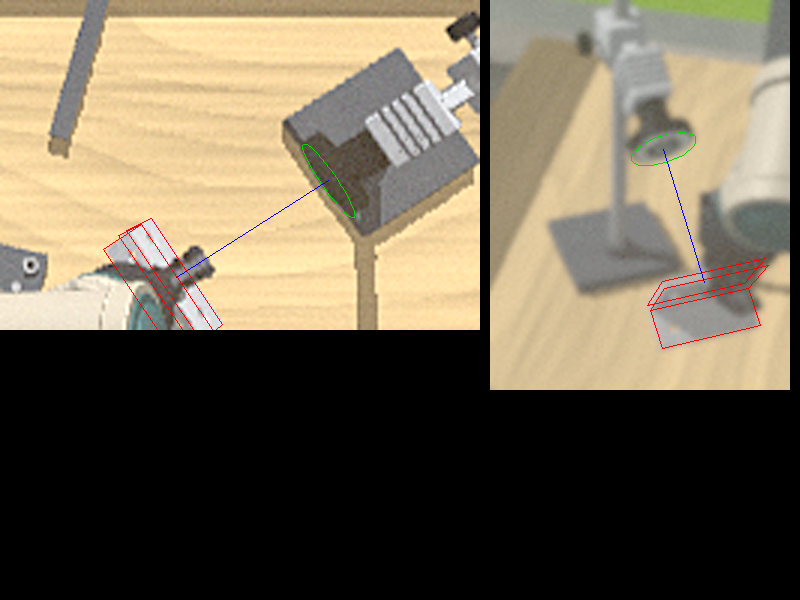

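Run:
```python
from h import *
t=capture("top");s=capture("side");o=env.get_obs();R=o["tcp_rot"];p=o["tool_pos"]
zb=-R[:,2];yb=-R[:,1];xb=np.cross(yb,zb);M=np.c_[xb,yb,zb].T;O=p-.004*yb-.044*zb
F=[(-.055,0,0),(.055,0,0),(.055,0,.075),(-.055,0,.075)];B=[(-.055,.05,.008),(.055,.05,.008),(.055,.008,.008),(-.055,.008,.008)]
L=np.array([.602,-.209,.256]);v=Rz(np.radians(-57.3))@[-np.cos(np.pi/6),0,-.5];vy=np.cross([0,0,1],v)/.866;vz=np.cross(v,vy);th=np.linspace(0,2*np.pi,40)
P=L+.035*(np.outer(np.cos(th),vy)+np.outer(np.sin(th),vz))
out=np.zeros((600,790,3),np.uint8)
for d,(u0,v0,w,h),f,x0,y0 in((t,(370,195,55,60),7,0,0),(s,(335,140,55,40),7,395,0),(s,(330,90,35,40),7,395,290)):
    a=cv2.resize(d["img"][v0:v0+h,u0:u0+w,::-1],None,fx=f,fy=f,interpolation=cv2.INTER_CUBIC);a=np.clip(255*(a/170.)**.7,0,255).astype(np.uint8)
    for Q,c in((np.array(F)@M+O,(0,0,255)),(np.array(B)@M+O,(255,0,0)),(P,(0,220,0))):cv2.polylines(a,[np.round((proj(d,Q)-[u0,v0]+.5)*f).astype(int)],True,c,1)
    a=a[:600-y0,:790-x0];out[y0:y0+a.shape[0],x0:x0+a.shape[1]]=a
cv2.imwrite("pics/v11.png",out)
```

```text
(no output)
```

View pics/v11.png

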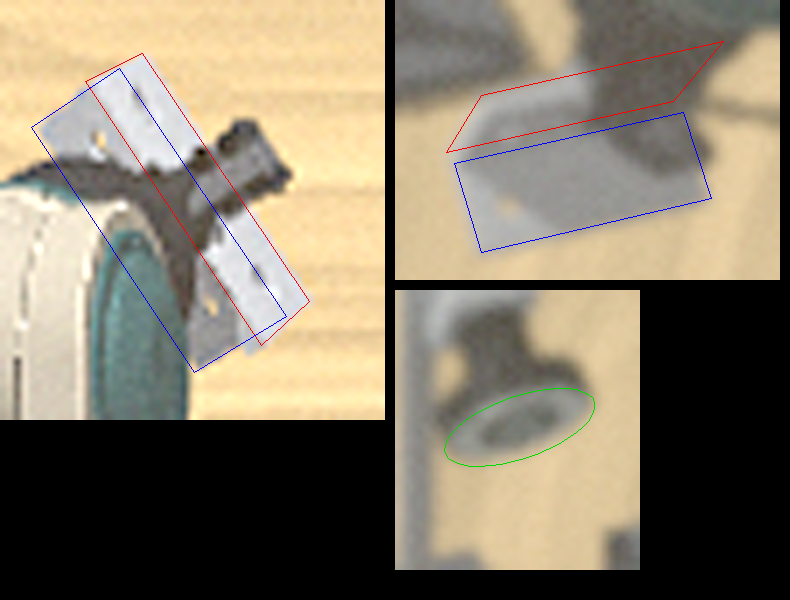

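The outlines match the held bracket within about 1 px in both views, and the lens ring likewise. I'm letting the arm settle briefly, then handing in.

Call:
{"fn": "send_rows", "kwargs": {"motion": [[[0, 0, 0], 0, -1], [[0, 0, 0], 0, -1], [[0, 0, 0], 0, -1], [[0, 0, 0], 0, -1]]}}

```text
time: 27.82
tool_pos: [0.5276, -0.0945, 0.1839]
tcp_rot: [[0.841, 0.468, 0.271], [0.541, -0.726, -0.424], [-0.001, 0.503, -0.864]]
force: [0.8, 0.6, -2.8]
gripper_width: 0.0072
```

Run:
```python
from cell import env
o=env.get_obs();print(o["time"],o["tool_pos"],abs(o["qd"]).max(),o["gripper_width"]);print(env.hand_in())
```

```text
27.825 [ 0.52757394 -0.09445204  0.18391727] 0.0017429659001530835 0.007219420070674039
the job is handed in; nothing more can be done
None
```

The bracket is held still in front of the inspection camera, and I handed the job in at 27.8 s; no verdict is reported.

**What I did:**
- **Knob:** I turned it about 90° counter-clockwise.
- **Strap:** I drew it back 28 mm until it stopped.
- **Bracket:** I lifted it straight out by its top edge and carried it to the camera.
- **Tilt:** The moves only turn about the vertical. To get the 30° tilt I pushed repeatedly against the reach limit in open space, then carried the bracket over at that angle.

**Last checks:**
- **Angle:** The arm's reading puts the face tilted up 30.2° and turned -57.2°. I measured the camera stand at about -57.3°. The long edge is level to about 0.1°.
- **Position:** By the arm's pose, the face centre was within 1 mm of the focus point I worked out. It moved about 1 mm more while settling.
- **Pictures:** Outlines drawn over both camera views matched the bracket and the lens ring to about 1 pixel (roughly 3 mm).
- **Steadiness:** The arm was still at hand-in, with the bracket firmly in the grip.

**Where the checks disagreed or fell short:**
- **Lens position:** The top and side views gave lens positions about 7 mm apart along the lens axis. I settled this with the overlay and the given 140 mm from post to lens, so the 150 mm distance is good to only a few millimetres.
- **Stand base:** My picks of the base corners and of the post did not agree; they were 10–17 mm apart.
- **Forces:** One brief wrist reading of about 68 N came when the arm reached its limit, under the 120 N allowed.
- **Other objects:** I did not measure the bystanders again at the end. The arm stayed well above them throughout.

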